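# Bring the puppet head round to the camera and point at it

## Task

The puppet head on the turntable is to be photographed, and its paint is still wet. Push the turntable gently round by its upright knob with the fingertips until the head stands squarely in front of the camera's lens, on the camera's side of the disc; then point down at the head from just above its crown, touching nothing, and stay there at least two seconds so that the photographer can focus. Finally take the hand well away out of the picture, leaving the head in front of the lens and everything else as it was; grasp and lift nothing.

Things in the scene. Friction and masses are not known exactly. Their poses are not given: they have to be found in the camera images.
- turntable: Foot of a low modelling turntable, fixed, grey cast metal, 170 mm across. Origin under its centre on the table; the disc's upright axis goes through it.
- wheel: The turning disc, bare metal, 250 mm across, its top face flat and 45 mm above the table. Origin on the axis at table height. It turns freely more than a full turn either way about upright z, moves with a light push (under 1 N at the knob) and stays where it is left. On its own -x side, 108 mm from the axis, stands the knob; on its own +x side, 70 mm from the axis, stands the head.
- knob (a point): Centre of the top of the turning knob: an upright dark wooden peg near the rim of the disc, 22 mm across, its top 36 mm above the disc's top face (81 mm above the table).
- seat (a point): Point on the disc's top face, 70 mm from the axis straight across the axis from the knob, where the head stands (within 6 mm); it turns with the disc.
- head: Small bald, bearded clay puppet head standing loose on the disc, 37 x 36 mm, 42 mm tall. Origin at the centre of its underside, z up to the crown; its face looks outward from the disc.
- lump: Flat pale lump of clay lying loose on the disc, 65 x 32 mm, 11 mm thick. Origin at the centre of its underside.
- wedge: Small wooden wedge lying loose on the disc, 46 x 23 mm, 14 mm thick. Origin at the centre of its underside.
- camera: Black compact camera, fixed on a 28 mm plywood board behind the turntable, 118 mm wide, 78 mm deep; its top is 114 mm above the table. Origin at the centre of its underside; its own -x is the way the lens looks.
- lens (a point): Centre of the front of the camera's lens, 62 mm above the table. Its own -x axis is the lens axis, which passes over the turntable's axis 215 mm away.
- varnish: Small white bottle standing on the table, 31 mm across, 66 mm tall. Origin under its centre.
- clip: Black binder clip standing on the table, 35 x 32 mm, 46 mm tall. Origin under its centre.
- tube_a: Paint tube lying on the table, 84 x 23 x 16 mm. Origin under its centre.
- tube_b: Paint tube lying on the table, 84 x 23 x 16 mm. Origin under its centre.

How it is judged (in metres and radians):
On the way, in this order (a step that is already met when the one before it is completed fails the run):
1. the head is brought in front of the lens and the disc is at rest (y of head in the frame of lens between -0.016 and 0.016 m and horizontal distance between head and lens below 0.175 m and angular speed of wheel below 0.1 rad/s), for 0.3 s.
2. the fingertips point at the head from just above its crown, touching nothing, for two seconds (horizontal distance between the grasp point and head below 0.018 m and z of the grasp point in the frame of head between 0.055 and 0.105 m and angle between the grasp point's own z axis and vertical above 2.3 rad and contact force between the arm and anything else below 0.05 N and angular speed of wheel below 0.1 rad/s), for 2 s.
At the end, for the whole second after the job is handed in: Head upright on its place on the disc, within 16 mm of the lens axis and 175 mm of the lens, all at rest, TCP over 180 mm from the head. Before: TCP within 18 mm of the head's centre in plan, 55 to 105 mm above its underside, for 2 s, touching nothing (y of head in the frame of lens between -0.016 and 0.016 m and horizontal distance between head and lens below 0.175 m and angular speed of wheel below 0.05 rad/s and distance between head and seat below 0.015 m and angle between head's own z axis and vertical below 0.1 rad and linear speed of head below 0.01 m/s and distance between the grasp point and head above 0.18 m).
It fails at once if the robot touches the head (contact force between the arm and head above 0.02 N).
It fails at once if the head shifts on the disc or is lifted (distance between head and seat above 0.018 m).
It fails at once if the robot touches the clay, the wedge or the camera (contact force between the arm and lump above 0.2 N or contact force between the arm and wedge above 0.2 N or contact force between the arm and camera above 0.5 N).
It fails at once if the turntable is pushed hard, squeezed or spun fast (contact force between the arm and wheel above 20 N or angular speed of wheel above 4 rad/s).
It fails at once if a thing on the table is disturbed (distance of any of varnish, clip, tube_a, tube_b from where it was at the start of the episode above 0.015 m).
It also fails if it takes over 69 s, if anything falls off the work surface, if the arm or the gripper's body presses on something with over 40 N, if the wrist force passes 120 N, or if a joint passes its speed limit or range.

## Robot

A 6-joint arm with a two-finger parallel gripper is mounted at the origin on the work surface; the furniture and walls round the work are solid. World frame = base frame: x ahead of the robot, y to its left, z up, the work surface at z = 0. Lengths are in mm, angles in rad, forces in N, time in s.
With the tool pointing down it reaches from about 300 to 750 mm from the base axis. Payload 8.5 kg.
Tool frame: the origin (TCP) lies between the finger pads, 19 mm behind the fingertips; this is the grasp point; z points along the fingers, y is the line along which they close (so a half turn about z gives the same grasp; the last joint's range is limited). The gripper opens to 88 mm and grips with 3 to 60 N. Pads are 18 mm wide; open, the fingers measure 123 mm over their backs; the gripper's body (75 mm by 187 mm) begins 45 mm behind the grasp point.
Start: joints at [-1.363, 0.381, 1.297, -0, 1.464, -0.215], TCP at [225.666, -501.553, 257.448] pointing down, gripper open.
Joint ranges: [-3.11, 3.11], [-0.89, 2.33], [0.22, 2.48], [-1.42, 4.56], [0.17, 2.85], [-2.88, 2.88]. Speed limits (rad/s): [2.39, 2.39, 3.14, 3.14, 3.14, 3.14].

## Interface

Orientations are given as a unit quaternion [w, x, y, z].
In Python, from station import r gives the robot as it stands. Calls block until the motion is done:
- r.movep(position, orientation): joint-space move of the TCP to a pose.
- r.movel(position, max_speed=150, frame=None, guard=None): straight line of the TCP; frame=None keeps the orientation; max_speed is the mean speed in mm/s. With guard (N) it stops when the force on the tool has changed by that much, and returns True; else False.
- r.move_j(angles): joint-space move.
- r.let_go() and r.clamp(strength=None): open the fingers fully, or close them until they stop; strength is the grip in N (None keeps the last).
- r.hold(seconds).
- r.solve_ik(position, orientation): joint angles nearest the present ones, or None.
- r.get_obs(): the state.
- r.camera(name): name is "scene" or "top"; returns a dict with "frame" (400x640x3 uint8, red, green, blue), "range_z" (400x640 float32, mm along the optical axis (not along the pixel's ray), 0 where there is no reading), "intrinsics" (3x3 intrinsics, pixels), "dist" ([k1, k2, p1, p2, k3] as OpenCV has them; the pictures are not rectified), "world_to_cam" (4x4, takes a point from world to camera coordinates). Camera axes: x right, y up, looking along -z (the intrinsics and any distortion apply to the point x, -y, -z); pixel columns grow to the right and rows downward; lengths in mm; the calibration is good to about 2 mm. A picture is of the moment at which its call begins.
A pose or a line that the arm cannot do raises r.PlanningError and nothing moves.
- r.close_job(): hands the job in; it is judged then, once.
Trained networks look in a picture, given as the dict that the camera call returned (one of the last four; its "shot" number tells which), for a name from the list of things; names that differ only in an ending like _2 or _b are one class to them, and where a whole thing is asked for, a point or a joint stands for the part that bears it (a point fixed in the world has none). Each returns a list of dicts, best first, with "score" (0 to 1); they miss things now and then, are a little off and sometimes report something else, mostly with a low value. They report only what shows in the picture. A call takes as long as a camera call.
- r.look_for(picture, target): "position" ([x, y, z] in mm, in the coordinates of the camera as it stood for that picture, good to about 4 mm: the middle of the surface that is visible of it).
The state is a dict: "clock": time; "joint_pos": joint angles; "joint_velocities": joint speeds; "joint_efforts": joint torques, N m; "ee_pos": TCP position; "tool_rot": TCP orientation; "force": force on the tool from outside, world axes, zero at the start; "torque": the same for the moment, N m; "grip_width": opening from 0.0 (shut) to 1.0 (fully open); "gripper_force": force on a finger pad.
Only numpy, scipy, OpenCV 4.12 (cv2) and the standard library are available. Lean on these libraries where they do the work, as an engineer would, in place of code of your own. Each camera call takes 0.05 s, during which the arm holds its last target. There are 200 camera calls.

## Working session

There is one attempt and no reset: what is moved stays moved. The work goes in short steps, each a Python script; the robot and the scene stay as the last script left them, time stands still between calls to the robot, and variables do not carry over. Pictures are saved under pics/ and viewed, at most 10 in all, crops included, and the job is handed in when it is done.

```bash
mkdir -p pics
cat > h.py <<'E'
import numpy as np, cv2
from station import r
def toworld(p,cam):
    return (np.linalg.inv(cam["world_to_cam"])@np.r_[p,1])[:3]
def find(cam,n):
    return [(round(d["score"],2),toworld(d["position"],cam).round(0).tolist()) for d in r.look_for(cam,n)[:3]]
def cloud(cam):
    K=np.array(cam["intrinsics"]);z=cam["range_z"];h,w=z.shape
    u,v=np.meshgrid(np.arange(w),np.arange(h))
    n=cv2.undistortPoints(np.stack([u,v],-1).reshape(-1,1,2).astype(np.float64),K,np.array(cam["dist"])).reshape(h,w,2)
    P=np.stack([n[...,0]*z,-n[...,1]*z,-z,np.ones_like(z)],-1)
    W=(P@np.linalg.inv(cam["world_to_cam"]).T)[...,:3]
    W[z==0]=np.nan
    return W
E
python3 - <<'E'
from h import *
for c in ["top","scene"]:
    cam=r.camera(c); cv2.imwrite(f"pics/{c}0.png",cam["frame"][...,::-1]); np.save(f"{c}0.npy",cloud(cam))
    for n in ["turntable","wheel","knob","head","lump","wedge","camera","varnish","clip","tube_a"]:
        print(c,n,find(cam,n))
print(r.get_obs())
E
```

```text
top turntable [(0.25, [538.0, 73.0, 46.0])]
top wheel [(0.63, [539.0, 73.0, 45.0])]
top knob [(0.77, [541.0, 69.0, 48.0])]
top head [(0.6, [607.0, 48.0, 80.0])]
top lump [(0.78, [562.0, 134.0, 54.0])]
top wedge [(0.63, [507.0, 21.0, 60.0]), (0.51, [562.0, 139.0, 55.0])]
top camera [(0.7, [584.0, -186.0, 95.0])]
top varnish [(0.6, [515.0, 237.0, 40.0])]
top clip [(0.49, [383.0, 211.0, 11.0])]
top tube_a [(0.62, [389.0, -336.0, 6.0]), (0.57, [390.0, -230.0, 9.0])]
scene turntable [(0.56, [377.0, 213.0, 14.0]), (0.18, [525.0, 90.0, 47.0])]
scene wheel [(0.72, [522.0, 88.0, 44.0])]
scene knob [(0.75, [528.0, 90.0, 45.0])]
scene head [(0.76, [600.0, 51.0, 73.0])]
scene lump [(0.53, [565.0, 139.0, 58.0])]
scene wedge [(0.68, [501.0, 20.0, 60.0])]
scene camera [(0.63, [571.0, -180.0, 85.0]), (0.58, [524.0, 92.0, 49.0])]
scene varnish [(0.75, [526.0, 85.0, 46.0])]
scene clip [(0.48, [378.0, 213.0, 12.0])]
scene tube_a [(0.26, [564.0, 142.0, 57.0])]
{'clock': 1.1, 'joint_pos': array([-1.36326575e+00,  3.80623909e-01,  1.29738001e+00,  2.34425224e-05,
        1.46358632e+00, -2.15274311e-01]), 'joint_velocities': array([-0.00029931, -0.00066304, -0.00112987,  0.00035762, -0.00174316,
        0.00192295]), 'joint_efforts': array([ 1.29248390e-03, -4.37803280e+01, -2.24731869e+01,  7.13632861e-02,
        3.14554840e-02, -1.02995705e-05]), 'ee_pos': array([ 225.69109235, -501.55758507,  257.44230559]), 'tool_rot': array([1.25134725e-06, 9.77737863e-01, 2.09830103e-01, 1.16492075e-05]), 'force': array([ 0.30434453,  0.16227321, -0.68423632]), 'torque': array([ 0.00828307,  0.00179585, -0.01433372]), 'gripper_force': 0.0, 'grip_width': 0.9982119933397148}
```

View pics/top0.png

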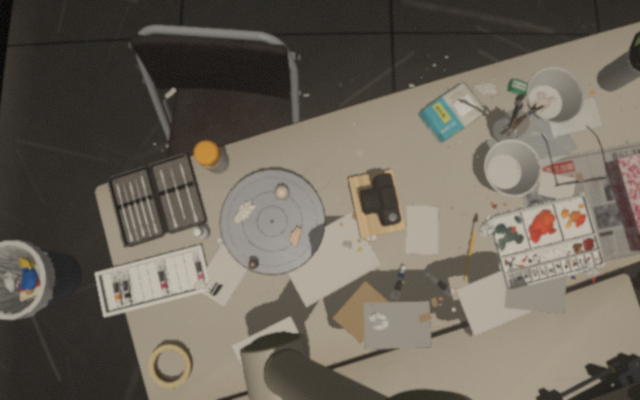

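View pics/scene0.png

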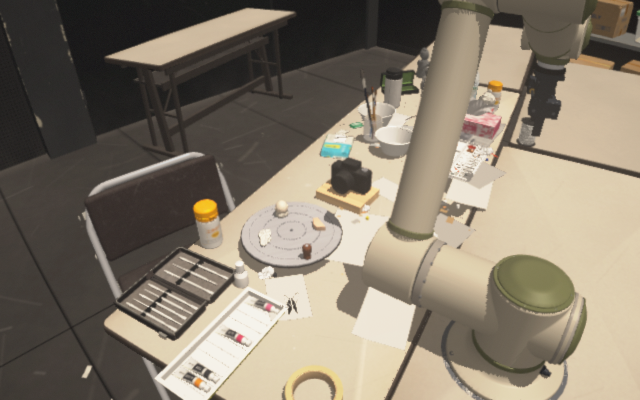

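The top view shows the disc centre at about (272,221), head (282,191), knob (253,263), lump (244,211), wedge (296,236) and camera (380,200). The network's "knob" is really the wheel, so I'll measure geometry from depth.

Run:
```python
from h import *
from scipy.optimize import least_squares
W=np.load("top0.npy"); P=W.reshape(-1,3)
P=P[~np.isnan(P).any(1)]
near=lambda c,R:P[np.hypot(P[:,0]-c[0],P[:,1]-c[1])<R]
D=near((539,73),150); D=D[(D[:,2]>35)&(D[:,2]<90)]
c,R=cv2.minEnclosingCircle(D[:,:2].astype(np.float32)); print("disc",c,R,np.median(D[:,2]))
for n,(u,v) in dict(ctr=(272,221),head=(282,191),knob=(253,263),wedge=(296,236),lump=(244,211),varn=(201,232),clip=(216,289),jar=(206,153),cam=(380,200)).items():
    print(n,W[v,u].round(0))
for n,a in dict(knob=(253,263),head=(282,191)).items():
    b=W[a[1]-12:a[1]+13,a[0]-12:a[0]+13].reshape(-1,3); b=b[b[:,2]>(72 if n=="knob" else 66)]
    print(n,len(b),b.mean(0),b.max(0),b.min(0))
B=W[165:245,340:415].reshape(-1,3)
for lo,hi in [(20,36),(50,130),(85,100)]:
    b=B[(B[:,2]>lo)&(B[:,2]<hi)]; q=cv2.minAreaRect(b[:,:2].astype(np.float32)); print(lo,len(b),q,cv2.boxPoints(q).round().tolist())
# radius profile of disc top
a=np.degrees(np.arctan2(D[:,1]-c[1],D[:,0]-c[0]))
f=cv2.imread("pics/top0.png"); cv2.imwrite("pics/top0c.png",cv2.resize(f[130:310,180:420],None,fx=3.3,fy=3.3,interpolation=cv2.INTER_CUBIC))
```

```text
disc (542.6996459960938, 71.98414611816406) 127.28583526611328 45.628920144679796
ctr [543.  70.  50.]
head [608.  43.  88.]
knob [445. 109.  82.]
wedge [507.  13.  59.]
lump [566. 136.  56.]
varn [517. 235.  64.]
clip [381. 209.  18.]
jar [691. 211. 121.]
cam [ 585. -179.   95.]
knob 68 [442.67994714 109.62607287  80.4287052 ] [452.10262391 120.26272899  85.01678764] [433.96756939 100.41489565  73.29871106]
head 166 [607.17177457  45.00450277  80.94909318] [625.2582199   60.79804134  90.94769561] [591.62257864  30.59378282  68.02229042]
20 1349 ((582.6780395507812, -179.76608276367188), (155.27828979492188, 110.85675811767578), 10.897618293762207) [[496.0, -140.0], [517.0, -249.0], [669.0, -220.0], [648.0, -111.0]]
50 1428 ((585.1660766601562, -178.99989318847656), (117.53672790527344, 77.3977279663086), 10.498601913452148) [[520.0, -152.0], [534.0, -228.0], [650.0, -206.0], [636.0, -130.0]]
85 799 ((585.2377319335938, -179.04275512695312), (117.55197143554688, 77.13484191894531), 10.330865859985352) [[520.0, -152.0], [534.0, -228.0], [650.0, -206.0], [636.0, -131.0]]
```

View pics/top0c.png

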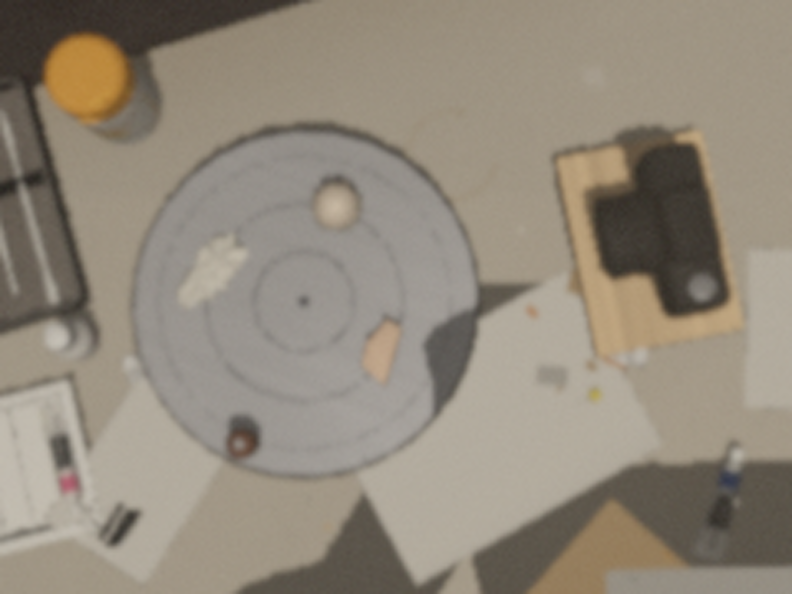

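The crop confirms the layout. The lens barrel is centred on the camera body, so the lens axis bears about -80° from the disc centre. The head is at about -21.5° and the knob at 159.5°, so I turn the disc about -58.5° by pushing the knob from its -y side. The first push stops short, then I re-measure.

```bash
cat >> h.py <<'E'
from scipy.spatial.transform import Rotation as Ro
C=np.array([542.7,72.0])
def pose(ang,z,r0=108,flip=1):
    a=np.radians(ang); y=flip*np.array([np.cos(a),np.sin(a),0]); zz=np.array([0,0,-1.]); x=np.cross(y,zz)
    q=Ro.from_matrix(np.stack([x,y,zz],1)).as_quat()
    return np.r_[C+r0*np.array([np.cos(a),np.sin(a)]),z],np.r_[q[3],q[:3]]
def arc(a0,a1,speed,step=8,flip=1,z=78):
    for a in np.linspace(a0,a1,max(1,int(np.ceil(abs(a1-a0)/step)))+1)[1:]:
        p,q=pose(a,z,flip=flip); r.movel(p,max_speed=speed,frame=q)
def measure(save=None):
    cam=r.camera("top"); W=cloud(cam); P=W.reshape(-1,3)
    if save: cv2.imwrite(save,cam["frame"][...,::-1])
    d=np.hypot(P[:,0]-C[0],P[:,1]-C[1])
    H=P[(d>45)&(d<95)&(P[:,2]>66)&(P[:,2]<95)]
    print("head pts",len(H),H.mean(0) if len(H) else None, "look",find(cam,"head"))
E
python3 - <<'E'
from h import *
for f in (1,-1):
    print(f,[None if (s:=r.solve_ik(*pose(a,z,flip=f))) is None else s.round(2).tolist() for a,z in [(183,200),(183,78),(145,78),(111,78)]])
E
```

```text
1 [None, None, [0.04, 0.48, 1.76, -0.0, 0.9, -2.49], [0.11, 0.55, 1.6, -0.0, 0.99, -1.83]]
-1 [[-0.12, 0.25, 1.68, -0.0, 1.21, -0.17], [-0.12, 0.44, 1.85, -0.0, 0.86, -0.17], [0.04, 0.48, 1.76, -0.0, 0.9, 0.65], [0.11, 0.55, 1.6, -0.0, 0.99, 1.31]]
```

Run:
```python
from h import *
r.clamp(5)
p,q=pose(184,220,flip=-1); r.movep(p,q)
p,q=pose(184,78,flip=-1); r.movel(p,max_speed=120,frame=q)
o=r.get_obs(); print(o["clock"],o["force"],o["ee_pos"],o["grip_width"])
arc(184,176,60,flip=-1); arc(176,120,45,flip=-1)
o=r.get_obs(); print(o["clock"],o["force"],o["ee_pos"])
r.hold(.3); measure("pics/top1.png")
```

```text
5.9 [-0.07421943  0.35254968  0.59079623] [435.24713553  64.41997124  78.45864838] 0.004320708935394499
9.6833 [-0.86765313 -0.16442718  0.6739156 ] [488.38223528 165.3755381   77.92767098]
head pts 171 [565.31313921   4.32543619  81.05183306] look [(0.44, [567.0, 9.0, 80.0])]
```

View pics/top1.png

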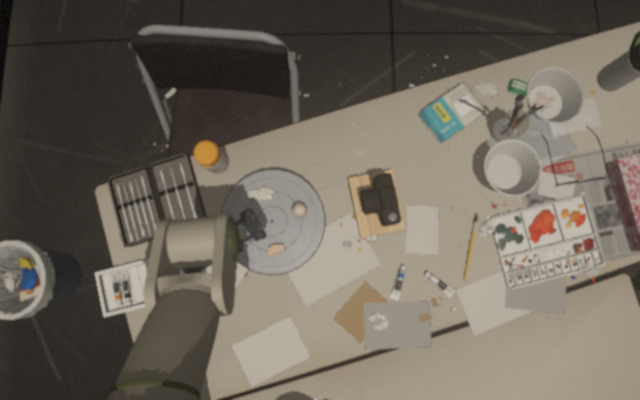

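The head is now at (299,209) px, bearing -71.5°; about 8.5° remain.

Run:
```python
from h import *
arc(120,111.5,30,step=9,flip=-1); r.hold(.3)
print(r.get_obs()["force"])
arc(111.5,119,40,flip=-1)
p,q=pose(119,220,flip=-1); r.movel(p,max_speed=150,frame=q)
measure(); print(r.get_obs()["clock"])
for f in (1,-1):
  for a in (-170,-80,-60,10,100):
    s=r.solve_ik([555,3,127],pose(a,0,flip=f)[1]); print(f,a,None if s is None else s.round(2))
```

```text
[ 0.19718153 -0.30939049  1.21685809]
head pts 172 [555.50843633   1.57690408  81.09945479] look [(0.76, [555.0, 3.0, 78.0])]
12.7667
1 -170 [-0.21  0.52  1.48 -0.    1.15  2.76]
1 -80 [-0.21  0.52  1.48 -0.    1.15  1.19]
1 -60 [-0.21  0.52  1.48 -0.    1.15  0.84]
1 10 [-0.21  0.52  1.48 -0.    1.15 -0.38]
1 100 [-0.21  0.52  1.48 -0.    1.15 -1.95]
-1 -170 [-0.21  0.52  1.48 -0.    1.15 -0.38]
-1 -80 [-0.21  0.52  1.48 -0.    1.15 -1.95]
-1 -60 [-0.21  0.52  1.48 -0.    1.15 -2.3 ]
-1 10 [-0.21  0.52  1.48 -0.    1.15  2.76]
-1 100 [-0.21  0.52  1.48 -0.    1.15  1.19]
```

Run:
```python
from h import *
q=pose(119,0,flip=-1)[1]
r.movel([555.5,2.5,220],max_speed=120,frame=q)
r.movel([555.5,2.5,131],max_speed=70)
r.hold(3.2)
o=r.get_obs(); print(o["ee_pos"],o["force"],o["clock"])
cam=r.camera("scene"); cv2.imwrite("pics/s2.png",cv2.resize(cam["frame"][130:300,180:420,::-1],None,fx=3,fy=3))
```

```text
[555.49194603   2.51810027 130.98088447] [ 0.2568099  -0.33225286 -0.48043074] 19.0083
```

View pics/s2.png

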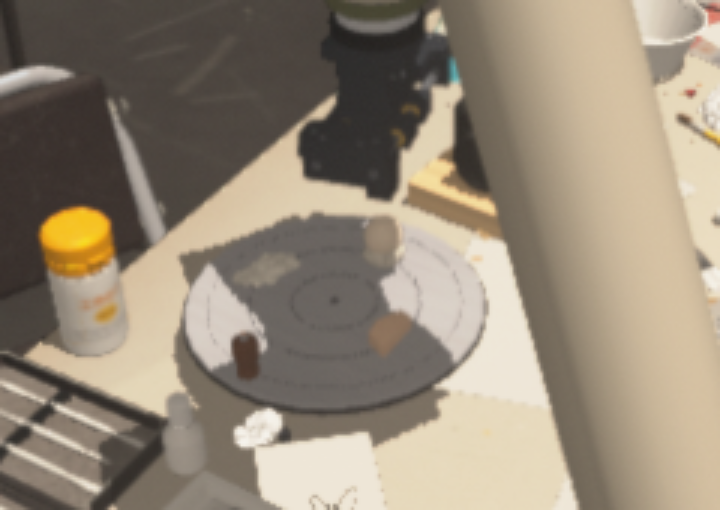

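The fingertips (382,190) hover just above the head (382,240), with a visible gap between them. Next I retreat and verify.

Run:
```python
from h import *
r.movel([555.5,2.5,270],max_speed=120)
r.move_j([-1.363,0.381,1.297,0,1.464,-0.215]); r.hold(.5)
measure("pics/top3.png"); o=r.get_obs(); print(o["clock"],o["ee_pos"])
```

```text
head pts 172 [555.52077019   1.58296113  80.96095025] look [(0.59, [558.0, 4.0, 79.0]), (0.47, [579.0, -173.0, 46.0])]
23.125 [ 225.85073943 -501.58327209  257.36140639]
```

View pics/top3.png

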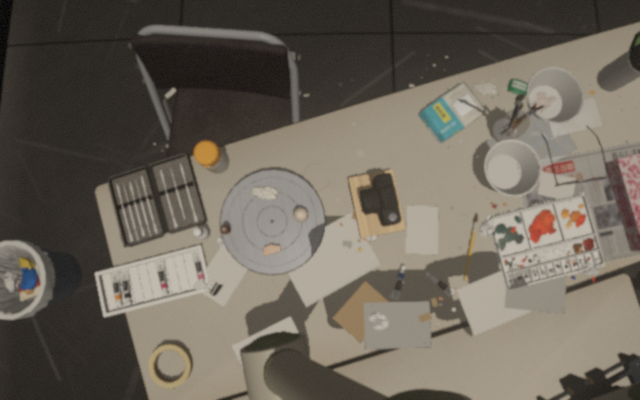

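The head at (301,214) stands on the line from the disc centre (272,221) to the lens. Knob, lump and wedge have turned with the disc, and everything else is unmoved.

```bash
python3 -c "
from station import r
print(r.close_job())"
```

```text
the job is handed in; nothing more can be done
None
```

The job is handed in: the head stands in front of the lens (0.3° off the estimated lens bearing), the fingertips hovered above its crown for 3.2 s, and the hand is back at its start pose; no verdict was returned.

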